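# Open the safety cap of the label-remover jug

### The arm

A 6-joint arm with a two-finger parallel gripper is mounted at the origin on the work surface. World frame = base frame: x ahead of the robot, y to its left, z up, the work surface at z = 0. Lengths are in m, angles in rad, forces in N, time in s.
With the tool pointing down it reaches from about 0.3 to 0.775 m from the base axis. Payload 14.6 kg.
Tool frame: the origin (TCP) lies at the very end of the fingers, on their centre line; the grasp point (between the pads) lies 19 mm behind it; z points along the fingers, y is the line along which they close (so a half turn about z gives the same grasp; the last joint's range is limited). The gripper opens to 94 mm and grips with 3 to 60 N. Pads are 16 mm wide; open, the fingers measure 119 mm over their backs; the gripper's body (75 mm by 177 mm) begins 78 mm behind the grasp point.
Start: joints at [-1.17, 0.3, 1.521, -0, 1.321, -0.067], TCP at [0.248, -0.491, 0.205] pointing down, gripper open.
Joint ranges: [-3.03, 3.03], [-0.79, 2.21], [0.23, 2.52], [-1.04, 4.18], [0, 3.07], [-2.55, 2.55]. Speed limits (rad/s): [2.22, 2.22, 2.57, 3.14, 3.14, 3.14].

### API

Orientations are given as [roll, pitch, yaw] about the fixed x, y, z axes, in that order (R = Rz(yaw) Ry(pitch) Rx(roll)).
In Python, from station import ctrl gives the robot as it stands.
- The arm moves only by the shell command python3 -m pendant 'ROWS' [OPENING] [FORCE]. ROWS is JSON, a list of rows, each a list of 2 entries, a list of its own where there are three numbers: the shift along the world's x, y, z in cm, then the turn about the world's z in rad. A call has 1 to 20 rows; each row shifts and turns the commanded pose from where the row before left it; what a row does not reach is not made up. A row lasts 1/12 s, in which the tool goes at most 41.7 mm and 7.16 degrees, less where a joint would pass 70% of its speed; a pose out of reach is approached as far as the arm can. A call is refused whole if a number of a shift passes 4.17 or a number of a turn 0.125, either way. A call with a gripper value outside its range is refused whole. OPENING is the opening, from 0 (shut) to 1 (fully open), set as the call begins (- or left out, the last holds). The fingers move at their own pace and stop on an object; FORCE is the grip in N (left out, the last holds). Time passes only in rows, so rows that do not move let the fingers close. It gives the time, the measured TCP pose, the force, the opening and the grip force at its end, in the units of the state.
- ctrl.get_obs(): the state, without advancing time (a new reading comes with each control period).
- ctrl.camera(name): name is "scene" or "top"; returns a dict with "color" (384x512x3 uint8, red, green, blue), "intrinsics" (3x3 intrinsics, pixels), "camera_from_world" (4x4, takes a point from world to camera coordinates). Camera axes: x right, y down, z forward; pixel columns grow to the right and rows downward; lengths in m; the calibration is good to about 2 mm. A picture is of the moment at which its call begins. There is no depth.
- ctrl.hand_in(): hands the job in; it is judged then, once.
The state is a dict: "time_s": time; "qpos": joint angles; "joint_vel": joint speeds; "tau": joint torques, N m; "ee_pos": TCP position; "eef_rot": TCP orientation; "force": force on the tool from outside, world axes, zero at the start; "moment": the same for the moment, N m; "grip_width": finger opening in m; "grip_force": force on a finger pad.
Only numpy, scipy, OpenCV 4.12 (cv2) and the standard library are available. Lean on these libraries where they do the work, as an engineer would, in place of code of your own. Each camera call takes 0.05 s, during which the arm holds its last target. There are 200 camera calls.

### The job

Get the label remover ready for pouring: on the rectangular white jug with the carry handle, press the grey safety cap firmly down and, while it is held down, turn it anticlockwise (seen from above) as far as it goes, then let go of it. The round bottle without a handle has the same cap: leave that one shut, and do not knock over the steel drinking flask.

Things in the scene. Friction and masses are not known exactly. Their poses are not given: they have to be found in the camera images.
- jug_cap (a joint): The jug's cap: 0 shut (starts up to 0.08), grows anticlockwise from above to a hard stop at 1.25 rad, fully open. Blocked near 0.13 unless pressed 5 mm down; held 6 to 8 mm down it turns freely past a lug (clear beyond 0.8). Sprung up: 9 N starts it down, 14 N at 5 mm, 17 N at its bottom, 8 mm. Let go, it rises by itself and keeps its angle. The heavy jug stays put, 170 x 115 x 165 mm to the shoulder.
- jug_cap_grip (a point): Grip point on the axis of the jug's cap, 256 mm above the table when up. Grey cap: round skirt 60 mm across, 20 mm high; on it an upright round knurled grip 44 mm across, 34 mm tall, with a low rib across its top. The point is 24 mm above the skirt's flat top, 10 below the grip's top; x along the rib, z up; turns and sinks with the cap. Shut, x runs from cap to carry handle (top 218 mm high), along the jug's length.
- bottle_cap (a joint): The same cap with the same lock and height, on the round white bottle 104 mm across without a handle, which also stays put. 0 shut, grows anticlockwise from above to 1.25 rad, open. To be left shut.
- flask: Brushed-steel drinking flask with a paper band, loose, standing upright: 68 mm across, 215 mm tall with its lid, 0.28 to 0.56 kg. Origin at the centre of its underside, z up.
There are look-alikes about, which are no part of the job. There is more than one size of the flask; the job needs the larger.

How it is judged:
At the end, for the whole second after the job is handed in: The jug's cap stands turned open to beyond 1.0 rad (57 degrees) of its 1.25 rad and at rest, let go; the round bottle's cap is still shut (below 0.3 rad); the flask stands upright (within 17 degrees) (value of joint jug_cap above 1 rad and velocity of joint jug_cap below 0.1 rad/s and value of joint bottle_cap below 0.3 rad and angle between flask's own z axis and vertical below 0.3 rad); the robot touches nothing.
It fails at once if the round bottle's cap is turned open (value of joint bottle_cap above 0.3 rad).
It fails at once if the steel flask is knocked over (angle between flask's own z axis and vertical above 0.5 rad).
It also fails if it takes over 35 s, if anything falls off the work surface, if the arm or the gripper's body presses on something with over 40 N, if the wrist force passes 120 N, or if a joint passes its speed limit or range.

## Working session

There is one attempt and no reset: what is moved stays moved. The work goes in short steps, Python scripts to look and compute and a shell command to move; the robot and the scene stay as the last step left them, time stands still between calls to the robot, and variables do not carry over. Pictures are saved under pics/ and viewed, at most 10 in all, crops included, and the job is handed in when it is done.

```bash
mkdir -p pics; cat > h.py <<'E'
import numpy as np,cv2
from station import ctrl
def shot(n,f):
    c=ctrl.camera(n); cv2.imwrite(f,c["color"][:,:,::-1]); return c
def ray(c,u,v,z):
    K=np.array(c["intrinsics"]);T=np.array(c["camera_from_world"]);R=T[:3,:3];o=-R.T@T[:3,3]
    d=R.T@np.linalg.inv(K)@np.array([u,v,1.]); return o+d*(z-o[2])/d[2]
def proj(c,p):
    T=np.array(c["camera_from_world"]);q=np.array(c["intrinsics"])@(T[:3,:3]@np.array(p)+T[:3,3]);return q[:2]/q[2]
E
python3 - <<'E'
from h import *
a=shot("top","pics/top0.png");b=shot("scene","pics/scene0.png")
for c in(a,b):
    T=c["camera_from_world"];print((-T[:3,:3].T@T[:3,3]).round(3),np.array(c["intrinsics"])[0].round(1))
print(ctrl.get_obs())
E
```

```text
[ 0.338 -0.022  1.175] [454.6   0.  260.1]
[1.064 0.121 0.696] [346.8   0.  247. ]
{'time_s': 0.1, 'qpos': array([-1.16960442e+00,  3.00414115e-01,  1.52150651e+00,  5.58733305e-06,
        1.32068039e+00, -6.65968656e-02]), 'joint_vel': array([-0.00105309, -0.00195811, -0.00257151,  0.00020273,  0.00096702,
        0.00034661]), 'tau': array([ 1.56688275e-03, -5.32643330e+01, -3.53283870e+01,  7.10465619e-02,
        2.35170673e-02, -4.24592577e-05]), 'ee_pos': array([ 0.24791452, -0.49070398,  0.20494913]), 'eef_rot': array([-3.14058689e+00, -7.25037705e-05,  4.67787349e-01]), 'force': array([-0.11312141, -0.05017241,  0.52051074]), 'moment': array([-0.00518862,  0.03595917, -0.02084335]), 'grip_force': 0.0, 'grip_width': 0.0943329615087486}
```

View pics/top0.png

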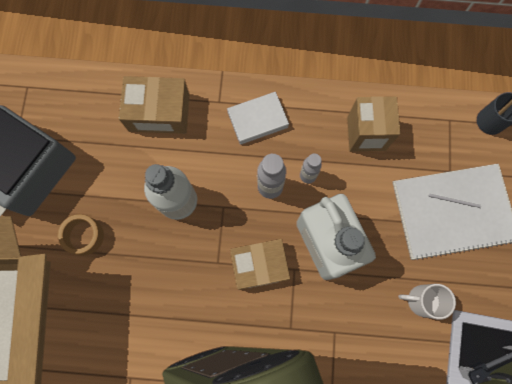

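View pics/scene0.png

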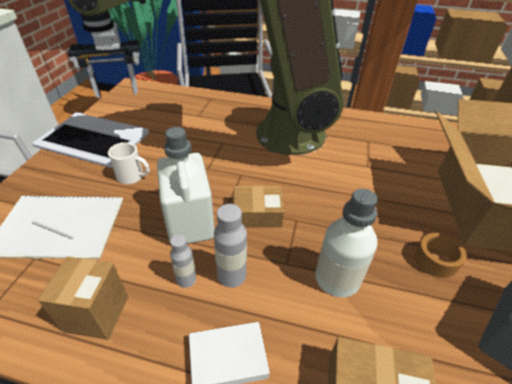

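In the top view, the jug with a handle is at (337,237), with its cap at about (349,240) and its handle at (335,210). It is the only rectangular, handled one. The round bottle at (170,190) has its cap at (158,178) and no handle, so I leave it alone. The larger flask is at (271,175) and the small look-alike at (311,168). I'll confirm this with a crop and measure the cap.

```bash
python3 - <<'E'
from h import *
a=ctrl.camera("top");b=ctrl.camera("scene")
A=a["color"][185:290,285:385,::-1];B=b["color"][115:250,140:240,::-1]
cv2.imwrite("pics/crop0.png",np.hstack([cv2.resize(A,(400,420),interpolation=2),cv2.resize(B,(311,420),interpolation=2)]))
for n,c,(x0,x1,y0,y1) in(("top",a,(325,375,215,265)),("scene",b,(155,200,120,165))):
    g=c["color"].astype(int);m=(g.max(2)<140)&(g.max(2)-g.min(2)<30)
    w=np.zeros_like(m);w[y0:y1,x0:x1]=m[y0:y1,x0:x1]
    k,l,s,ce=cv2.connectedComponentsWithStats(w.astype(np.uint8));i=1+s[1:,4].argmax()
    print(n,s[i],ce[i])
# large flask, handle, base
print("handle",ray(a,335,208,.218),"cap",ray(a,349.5,239,.25),"flask lid",ray(a,272,163,.215),"small",ray(a,313,161,.14))
for p in([0,0,0.1],):pass
E
```

```text
top [ 334  215   41   50 1219] [353.56111567 242.64397047]
scene [158 127  34  38 835] [175.39520958 146.0251497 ]
handle [ 0.53463929 -0.17198277  0.218     ] cap [ 0.46604037 -0.19956806  0.25      ] flask lid [ 0.62439846 -0.02963404  0.215     ] small [ 0.65979366 -0.12681171  0.14      ]
```

View pics/crop0.png

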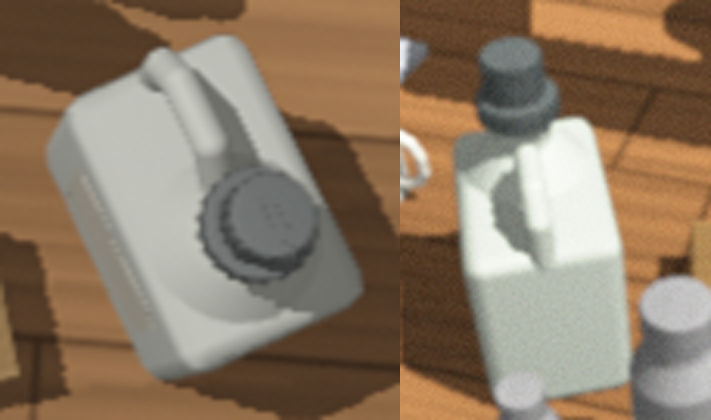

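The crop confirms it: rectangular jug with its carry handle, cap grip top centred near (353.7,239) in the top view and (176,133) in the scene view. Next I check where the two views agree.

```bash
python3 - <<'E'
from h import *
a=ctrl.camera("top");b=ctrl.camera("scene")
print(ray(a,353.7,239,.266),ray(a,349.7,241.2,.232),ray(b,176,133,.266))
E
python3 -m pendant '[[[0,0,4],0],[[0,0,4],0],[[0,0,4],0],[[0,0,2],0],[[0,0,0],0]]' 1 60
```

```text
[ 0.4645211  -0.20491225  0.266     ] [ 0.46397109 -0.20362696  0.232     ] [ 0.46997577 -0.19861719  0.266     ]
time_s: 0.72
ee_pos: [0.2483, -0.4916, 0.3505]
eef_rot: [3.134, 0.0, 0.468]
force: [0.0, -0.1, -0.5]
grip_width: 0.0938
grip_force: 0.0
```

```bash
python3 -m pendant '[[[2.2,2.9,0],0],[[2.2,2.9,0],0],[[2.2,2.9,0],0],[[2.2,2.9,0],0],[[2.2,2.9,0],0],[[2.2,2.9,0],0],[[2.2,2.9,0],0],[[2.2,2.9,0],0],[[2.2,2.9,0],0],[[1.9,2.8,0],0],[[0,0,-2],0],[[0,0,-2],0],[[0,0,0],0],[[0,0,0],0]]' 1 60
python3 - <<'E'
from h import *
a=ctrl.camera("top");b=ctrl.camera("scene");o=ctrl.get_obs();print(o["ee_pos"],o["qpos"])
A=a["color"][165:290,285:385,::-1];B=b["color"][85:220,120:240,::-1]
cv2.imwrite("pics/crop1.png",np.hstack([cv2.resize(A,(320,400),interpolation=2),cv2.resize(B,(356,400),interpolation=2)]))
print(proj(b,o["ee_pos"]))
E
```

```text
time_s: 1.88
ee_pos: [0.4647, -0.2018, 0.3047]
eef_rot: [-3.14, 0.001, 0.468]
force: [0.3, -0.3, -0.0]
grip_width: 0.0941
grip_force: 0.0
[ 0.46505922 -0.20227662  0.30640195] [-4.82512439e-01  1.43743479e-01  1.47879215e+00  2.69707113e-05
  1.51806035e+00  6.21078507e-01]
[172.79098043 115.51790714]
```

View pics/crop1.png

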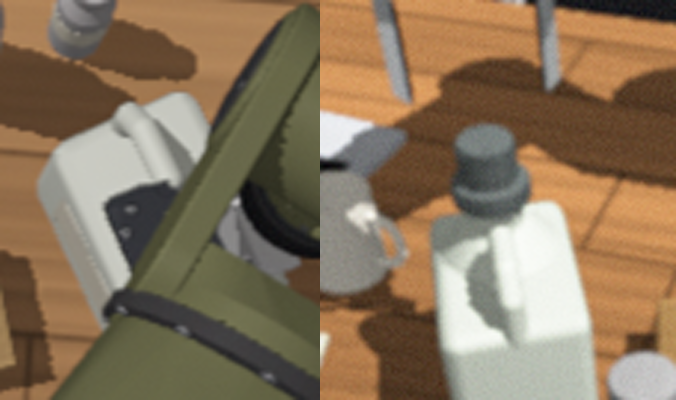

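Scene view: the fingertips, at crop (402,100) and (549,88), straddle the cap at (485,142), centred to about 2 mm. Next I descend and close.

```bash
python3 -m pendant '[[[0.1,0,-2],0],[[0,0,-2],0],[[0,0,-1.5],0],[[0,0,-1.2],0],[[0,0,0],0],[[0,0,0],0]]' 1 60 && python3 -m pendant '[[[0,0,0],0],[[0,0,0],0],[[0,0,0],0],[[0,0,0],0],[[0,0,0],0],[[0,0,0],0],[[0,0,0],0],[[0,0,0],0]]' 0 60
```

```text
time_s: 2.48
ee_pos: [0.4661, -0.2023, 0.2393]
eef_rot: [3.141, -0.0, 0.467]
force: [0.5, 0.0, 0.7]
grip_width: 0.0945
grip_force: 0.0
time_s: 3.15
ee_pos: [0.4664, -0.2026, 0.2388]
eef_rot: [3.139, -0.0, 0.468]
force: [8.8, -19.1, -2.3]
grip_width: 0.0442
grip_force: 10.1
```

The cap is gripped (44 mm) with a 21 N side load along the closing line. I relieve that first, then press.

```bash
python3 -m pendant '[[[0.07,-0.13,0],0],[[0,0,0],0],[[0,0,0],0],[[0,0,0],0]]' 0 60;  python3 -m pendant '[[[0,0,-0.4],0],[[0,0,-0.3],0],[[0,0,0],0],[[0,0,0],0]]' 0 60
```

```text
time_s: 3.48
ee_pos: [0.4667, -0.2031, 0.2388]
eef_rot: [-3.142, -0.0, 0.468]
force: [-1.3, -0.4, 4.8]
grip_width: 0.0429
grip_force: 59.9
time_s: 3.82
ee_pos: [0.4668, -0.2031, 0.2327]
eef_rot: [3.141, -0.001, 0.468]
force: [-4.5, 1.9, 15.6]
grip_width: 0.043
grip_force: 59.9
```

```bash
python3 -m pendant '[[[0,0,-0.1],0],[[0,0,0],0],[[0,0,0],0.1],[[0,0,0],0.1],[[0,0,0],0.1],[[0,0,0],0]]' 0 60;python3 - <<'E'
from h import *
print(ctrl.get_obs()["moment"])
E
```

```text
time_s: 4.32
ee_pos: [0.4667, -0.2032, 0.2319]
eef_rot: [3.14, -0.0, 0.774]
force: [-5.5, 1.7, 16.3]
grip_width: 0.0432
grip_force: 59.9
[0.82036948 1.41367951 0.00224728]
```

```bash
python3 -m pendant '[[[0,0,0],0.1],[[0,0,0],0.1],[[0,0,0],0.1],[[0,0,0],0.1],[[0,0,0],0.1],[[0,0,0],0.1],[[0,0,0],0.1],[[0,0,0],0.1],[[0,0,0],0.1],[[0,0,0],0]]' 0 60;python3 - <<'E'
from h import *
print(ctrl.get_obs()["moment"])
E
```

```text
time_s: 5.15
ee_pos: [0.4668, -0.2037, 0.232]
eef_rot: [3.14, 0.002, 1.674]
force: [-3.9, 0.2, 14.5]
grip_width: 0.0431
grip_force: 59.9
[-0.07988597  1.38523551 -0.03440667]
```

```bash
python3 -m pendant '[[[0,0,0],0.05],[[0,0,0],0.05],[[0,0,0],0],[[0,0,0],0]]' 0 60;python3 - <<'E'
from h import *
print(ctrl.get_obs()["moment"])
E
```

```text
time_s: 5.48
ee_pos: [0.4672, -0.2038, 0.2322]
eef_rot: [3.139, 0.003, 1.768]
force: [-3.0, -1.5, 14.6]
grip_width: 0.0429
grip_force: 60.0
[-0.14642668  0.46300255 -0.21115678]
```

The torque is rising at the stop. I release, lift and look.

```bash
python3 -m pendant '[[[0,0,0],0],[[0,0,0],0],[[0,0,0],0],[[0,0,0],0],[[0,0,0],0],[[0,0,0],0],[[0,0,0],0],[[0,0,0],0]]' 1 60;python3 -m pendant '[[[0,0,2],0],[[0,0,3],0],[[0,0,4],0],[[-2.2,-3,1],0],[[-2.2,-3,0],0],[[-2.2,-3,0],0],[[-2.2,-3,0],0],[[-2.2,-3,0],0],[[-2.2,-3,0],0],[[-2.2,-3,0],0],[[0,0,0],0],[[0,0,0],0]]' 1
python3 - <<'E'
from h import *
a=ctrl.camera("top");b=ctrl.camera("scene")
A=a["color"][185:290,285:385,::-1];B=b["color"][115:250,140:240,::-1]
cv2.imwrite("pics/crop2.png",np.hstack([cv2.resize(A,(400,420),interpolation=2),cv2.resize(B,(311,420),interpolation=2)]))
E
```

```text
time_s: 6.15
ee_pos: [0.4666, -0.2032, 0.2302]
eef_rot: [-3.141, -0.0, 1.768]
force: [0.3, 0.1, 0.5]
grip_width: 0.0923
grip_force: 0.0
time_s: 7.15
ee_pos: [0.3116, -0.4142, 0.33]
eef_rot: [-3.141, -0.001, 1.765]
force: [0.7, 1.0, 0.1]
grip_width: 0.0942
grip_force: 0.0
```

View pics/crop2.png

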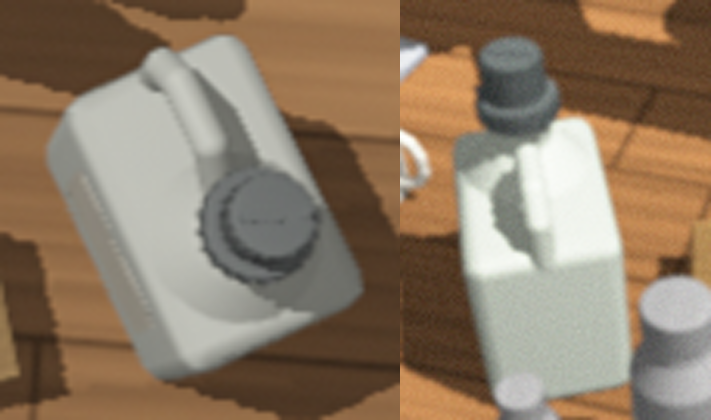

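The rib across the cap, at crop (262,221), now runs along the image's horizontal (world yaw about 1.6–1.7). The jug's axis is at about 0.45, so the cap has turned about 1.2 rad. It is back up and let go, and the large flask still stands.

```bash
python3 -c "
from station import ctrl
print(ctrl.hand_in())"
```

```text
the job is handed in; nothing more can be done
None
```

I pressed the jug's cap down, turned it about 1.2 rad anticlockwise to its stop and let it go; the robot never went near the round bottle, the steel flask still stands, and the job was handed in at about 7 s of the 35 s (no verdict was returned).

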